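Dial open the specimen lockbox

TASK

Open the combination lockbox. Turn the dial by its finger grip: clockwise past 8 o'clock once and stop when it gets there the second time; then counter-clockwise past 5 o'clock once and stop there the second time; then slowly clockwise again until you feel the lock catch (somewhere between 8 and 10 o'clock), without forcing the dial against the catch. Then pull the sliding lid fully open towards the robot by its bar handle, let go, and leave the other things on the bench undisturbed.

Things in the scene. Friction and masses are not known exactly. Their poses are not given: they have to be found in the camera images.
- lockbox: grey steel lockbox, fixed to the bench, 200 (x) by 300 (y) by 100 mm high; origin: centre of its underside. Its x axis points to the far side (12 o'clock of the dial), y to the robot's left. The lock housing with the dial is the +y half, the tray under the sliding lid the -y half. Both decks are at about 100 mm height; 10 mm high rails run along the lid's two sides.
- dial_axis (a point): fixed point on the dial's vertical axis, at the level of the dial plate's top face (110 mm above the bench); axes as the lockbox. The dial is a dark steel plate 84 mm across. Twelve white marks on the housing round it make a clock face seen from above: the long mark is 12 o'clock, at the box's +x side; 3 o'clock faces the lid (-y), 6 o'clock the robot. The dial points to where its finger grip stands.
- knob (a point): centre of the dial's finger grip, a black upright cylinder 18 mm across and 42 mm high that stands on the dial plate, 32 mm from the dial's axis, and revolves freely on its own pin, so it can be held with a fixed gripper heading while it is carried round in a circle. This point is 21.5 mm above the plate's top face, half-way up the grip. It may slip a few mm between the fingers while it is carried round, so check where the dial really stands before each stop.
- dial (a joint): angle of the dial in rad, growing clockwise seen from above: 0 with the finger grip at 12 o'clock, pi/6 per hour (8 o'clock = 4.19, 5 o'clock = 2.62); it counts on through whole turns, without limit, and starts between -1.6 and 1.6. Running friction is about 2 to 4 N at the grip. The two stops count if within 0.15 rad (a good quarter of an hour), approached in the said direction; after overshooting, dial the whole sequence again. The catch angle differs every time.
- spindle (a joint): twist of the springy spindle under the dial in rad: within 0.05 of 0 when the dial runs freely; when the dial is pushed against the catch it grows in size by 0.1 rad for each 8 N at the finger grip (2.5 N m/rad). More than 0.22 rad either way (about 17 N at the grip) breaks the lock.
- lid_handle (a point): centre of the lid's upright bar handle: aluminium, 18 mm (box x) by 60 mm (box y) by 34 mm high, standing on the sliding lid; this point is 17 mm above the lid's top face (105 mm above the bench).
- lid (a joint): opening of the sliding lid in m: 0 shut, 0.09 fully open; it slides along the box's -x, towards the robot, with about 2.5 N of friction, and stays put. It is held by the lock until the dial has caught.
- tumbler: clear plastic cup, bystander
- glue: small white glue bottle lying on the bench, bystander
- petri: flat clear dish 90 mm across, bystander
- fragplug: coral plug 24 mm across, about 22 mm high, on the housing's far left corner, bystander
- cuplid: flat blue cup lid 72 mm across, bystander

How it is judged:
By the outcome, as a careful person would: the job done as asked, in the order asked, and still so for the second after the job is handed in, with the robot touching nothing.
It also fails if it takes over 69 s, if anything falls off the work surface, if the arm or the gripper's body presses on something with over 40 N, if the wrist force passes 120 N, or if a joint passes its speed limit or range.

ROBOT

A 6-joint arm with a two-finger parallel gripper is mounted at the origin on the work surface. World frame = base frame: x ahead of the robot, y to its left, z up, the work surface at z = 0. Lengths are in m, angles in rad, forces in N, time in s.
With the tool pointing down it reaches from about 0.375 to 0.9 m from the base axis. Payload 3.1 kg.
Tool frame: the origin (TCP) lies on the centre line of the jaws, within the pads' length; the fingertips stand 11 mm ahead of it and the grasp point (between the pads) lies 8 mm behind it; x points along the fingers, y is the direction in which the jaws open and shut, and the axes are right-handed (so a half turn about x gives the same grasp; the last joint's range is limited). The gripper opens to 87 mm and grips with 3 to 60 N. Pads are 19 mm wide; open, the fingers measure 117 mm over their backs; the gripper's body (75 mm by 190 mm) begins 51 mm behind the grasp point.
Start: joints at [1.097, 0.527, 1.433, -0, 1.181, -0.178], TCP at [0.182, 0.598, 0.234] pointing down, gripper open.
Joint ranges: [-3.08, 3.08], [-0.75, 2.2], [0.22, 2.44], [-1.43, 4.57], [0, 2.65], [-2.85, 2.85]. Speed limits (rad/s): [2.79, 2.79, 3.14, 3.14, 3.14, 3.14].

INTERFACE

Orientations are given as a unit quaternion [x, y, z, w].
In Python, from rig import robot, camera, camera_info gives the robot as it stands.
- The arm moves only by the shell command python3 -m inch 'ROWS' [FORCE]. ROWS is JSON, a list that holds one entry, the list of rows, each a list of 5 numbers: the shift along the tool's x, y, z in cm, then the turn about the tool's x in rad, then the opening, from 0 (shut) to 1 (fully open). A call has 1 to 8 rows; each row shifts and turns the pose as measured when the row begins, along the tool's axes as they then stand; what a row does not reach is not made up. A row lasts 1/12 s, in which the tool goes at most 41.7 mm and 7.16 degrees, less where a joint would pass 70% of its speed; a pose out of reach is approached as far as the arm can. A call with a gripper value outside its range is refused whole. The fingers move at their own pace and stop on an object; FORCE is the grip in N (left out, the last holds). Time passes only in rows, so rows that do not move let the fingers close. It gives the time, the measured TCP pose, the force and the opening at its end, in the units of the state.
- robot.get_obs(): the state, without advancing time (a new reading comes with each control period).
- camera(name): name is "side" or "top"; returns the picture (420x560x3 uint8, red, green, blue); there is no depth.
- camera_info(name): a dict with "camera_matrix" (3x3 intrinsics, pixels), "dist" ([k1, k2, p1, p2, k3] as OpenCV has them; the pictures are not rectified), "rvec" (rotation vector, rad) and "tvec" (3), from world to camera coordinates, as OpenCV has them. Camera axes: x right, y down, z forward; pixel columns grow to the right and rows downward; lengths in m; the calibration is good to about 2 mm. A picture is of the moment at which its call begins. camera_info takes no time and is no camera call.
- robot.hand_in(): hands the job in, once; it reports no verdict.
The state is a dict: "time": time; "q": joint angles; "joint_velocities": joint speeds; "joint_torque": joint torques, N m; "position": TCP position; "tool_rot": TCP orientation; "ft_force": force on the tool from outside, world axes, zero at the start; "moment": the same for the moment, N m; "grip_width": finger opening in m.
Only numpy, scipy, OpenCV 4.12 (cv2) and the standard library are available. Lean on these libraries where they do the work, as an engineer would, in place of code of your own. Each camera call takes 0.05 s, during which the arm holds its last target. There are 200 camera calls.

## Working session

There is one attempt and no reset: what is moved stays moved. The work goes in short steps, Python scripts to look and compute and a shell command to move; the robot and the scene stay as the last step left them, time stands still between calls to the robot, and variables do not carry over. Pictures are saved under pics/ and viewed, about 8 in all and at most 12, crops included, and the job is handed in when it is done.

```bash
mkdir -p pics; ls; python3 - <<'E'
from rig import robot,camera,camera_info
import cv2
print(robot.get_obs())
for n in("top","side"):
    cv2.imwrite(f"pics/{n}0.png",camera(n)[:,:,::-1]); print(n,camera_info(n))
E
```

```text
pics
{'time': 0.0, 'q': array([ 1.09651834e+00,  5.28452777e-01,  1.43388678e+00, -1.21805325e-05,
        1.18136059e+00, -1.78528181e-01]), 'joint_velocities': array([ 1.23985314e-06, -1.00424159e-04, -6.00313521e-04,  2.19831191e-03,
       -8.11305720e-04,  1.14566085e-03]), 'joint_torque': array([-1.55434755e-03, -4.40047753e+01, -1.76584393e+01,  6.32114941e-02,
        5.84504195e-02, -1.23763834e-04]), 'position': array([0.18183167, 0.59724218, 0.23258475]), 'tool_rot': array([ 0.10347396,  0.6996247 , -0.10488805,  0.69915443]), 'ft_force': array([ 0.55695426,  0.00684418, -0.2022749 ]), 'moment': array([-0.00493504, -0.03170537,  0.03168569]), 'grip_width': 0.08652761715799451}
top {'camera_matrix': array([[394.43686993,   0.        , 277.64519211],
       [  0.        , 394.43686993, 208.7020742 ],
       [  0.        ,   0.        ,   1.        ]]), 'dist': array([-0.03664119,  0.        ,  0.        ,  0.        ,  0.        ]), 'rvec': array([ 2.29169969, -1.90585982,  0.19472302]), 'tvec': array([-0.07382501,  0.60555235,  0.9812559 ])}
side {'camera_matrix': array([[480.86571813,   0.        , 284.54220506],
       [  0.        , 480.86571813, 212.6173183 ],
       [  0.        ,   0.        ,   1.        ]]), 'dist': array([-0.0252609,  0.       ,  0.       ,  0.       ,  0.       ]), 'rvec': array([ 0.61676158, -2.62775395,  1.19057735]), 'tvec': array([0.56025549, 0.22503898, 0.79013253])}
```

View pics/top0.png

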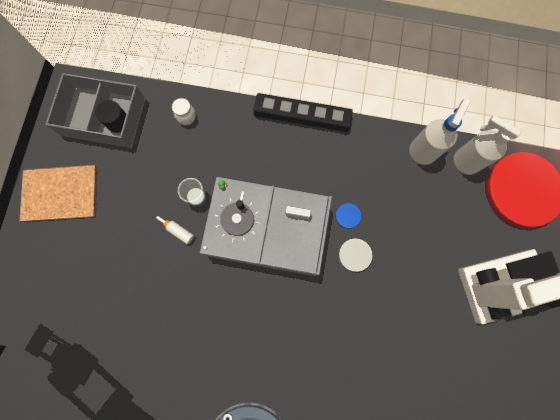

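View pics/side0.png

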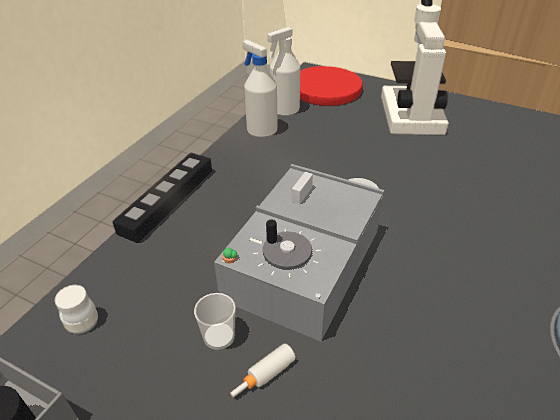

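Top: box corners about (215,179), (331,190), (320,273), (203,253); dial centre (237,218); grip near (240,203), its white pin top at (241,196); handle (298,212). Side: dial centre (287,248), grip (272,232), handle (302,188). I'll enlarge both.

```bash
python3 - <<'E'
import cv2
t=cv2.imread("pics/top0.png");s=cv2.imread("pics/side0.png")
cv2.imwrite("pics/topc.png",cv2.resize(t[170:280,195:340],None,fx=5,fy=5,interpolation=cv2.INTER_CUBIC))
cv2.imwrite("pics/sidec.png",cv2.resize(s[160:340,210:390],None,fx=3.3,fy=3.3,interpolation=cv2.INTER_CUBIC))
E
cat > h.py <<'E'
import numpy as np,cv2
from rig import robot,camera,camera_info
def ray(n,uv):
    i=camera_info(n);R=cv2.Rodrigues(i["rvec"])[0]
    p=cv2.undistortPoints(np.array([[uv]],float),i["camera_matrix"],i["dist"])[0,0]
    return -R.T@i["tvec"],R.T@np.r_[p,1]
def atz(n,uv,z):
    c,d=ray(n,uv);return c+d*(z-c[2])/d[2]
def proj(n,P):
    i=camera_info(n);return cv2.projectPoints(np.atleast_2d(np.array(P,float)),i["rvec"],i["tvec"],i["camera_matrix"],i["dist"])[0][:,0]
E
```

```text
(no output)
```

View pics/topc.png

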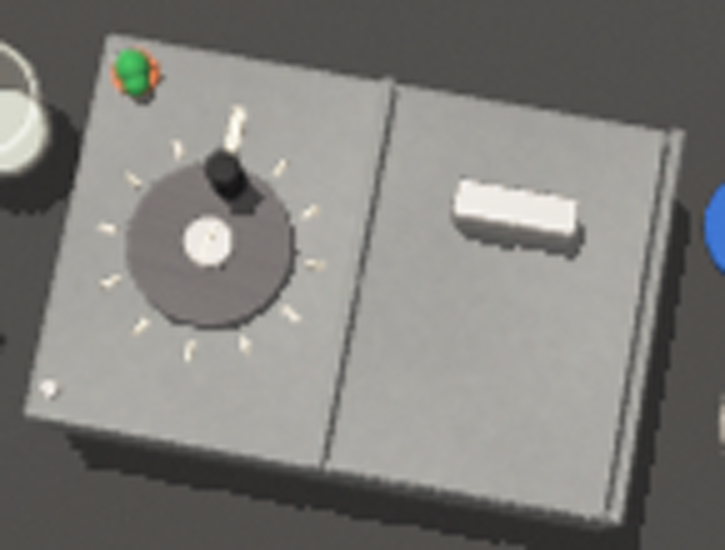

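View pics/sidec.png

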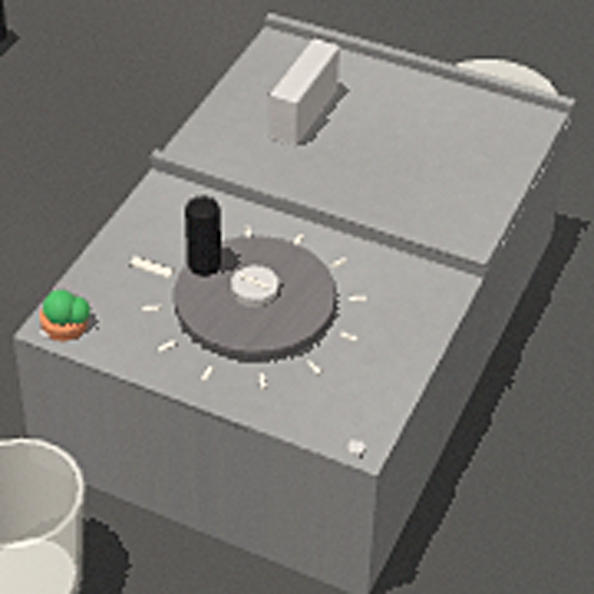

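```bash
python3 - <<'E'
from h import *
T=lambda x,y,z:atz("top",(195+(x+.5)/5-.5,170+(y+.5)/5-.5),z)
S=lambda x,y,z:atz("side",(210+(x+.5)/3.3-.5,160+(y+.5)/3.3-.5),z)
np.set_printoptions(precision=4,suppress=True)
fl,nl,fr,nr=T(108,36,.1),T(25,413,.1),T(682,130,.11),T(617,523,.11)
print("T corners",fl,nl,fr,nr,(fl+nl+fr+nr)/4)
fl2,nl2,fr2=S(17,338,.1),S(375,473,.1),S(268,17,.11)
print("S corners",fl2,nl2,fr2)
for a,b in((nl,fl),(nr,fr),(nl2,fl2)):
    d=a-b;d=-d;print("x yaw",np.degrees(np.arctan2(d[1],d[0]))*1,np.hypot(*d[:2]))
d=fl-fr;print("y yaw",np.degrees(np.arctan2(-d[0],d[1])),np.hypot(*d[:2]))
d=fl2-fr2;print("y yaw",np.degrees(np.arctan2(-d[0],d[1])),np.hypot(*d[:2]))
print("dial",T(210,243,.11),S(256,294,.11))
print("12mark",T(235,128,.1),S(150,266,.1))
print("grip top",T(222,165,.1525),S(203,206,.1525))
print("handle top",T(516,206,.139),S(307,70,.139))
print("cactus",T(135,72,.11),S(65,312,.11))
print("glue",atz("top",(178,232),.01), "tumbler",atz("top",(190,192),.08))
from scipy.spatial.transform import Rotation as R
print(R.from_quat(robot.get_obs()["tool_rot"]).as_matrix(), proj("top",[robot.get_obs()["position"]]))
E
```

```text
T corners [0.655  0.2082 0.1   ] [0.4568 0.2075 0.1   ] [ 0.6571 -0.0909  0.11  ] [ 0.4567 -0.0904  0.11  ] [0.5564 0.0586 0.105 ]
S corners [0.6519 0.2089 0.1   ] [0.4559 0.2071 0.1   ] [ 0.6534 -0.0852  0.11  ]
x yaw 0.21591762042777565 0.1981491444556127
x yaw -0.13344577632195737 0.2004406928370927
x yaw 0.5053895106044675 0.19594674105528856
y yaw 0.41428155344093415 0.2990963955221068
y yaw 0.3056943125789863 0.29404712053584564
dial [0.5564 0.1328 0.11  ] [0.5528 0.1359 0.11  ]
12mark [0.619  0.1337 0.1   ] [0.6168 0.1335 0.1   ]
grip top [0.5883 0.1291 0.1525] [0.5858 0.1297 0.1525]
handle top [ 0.5971 -0.0143  0.139 ] [ 0.5932 -0.0118  0.139 ]
cactus [0.6363 0.1884 0.11  ] [0.6339 0.1903 0.11  ]
glue [0.505  0.2971 0.01  ] tumbler [0.6072 0.2713 0.08  ]
[[-0.0009  0.2915  0.9566]
 [-0.0018  0.9566 -0.2915]
 [-1.     -0.002  -0.0004]] [[-19.8198 339.943 ]]
```

Box is nearly aligned with the world. Dial axis ≈ (0.555, 0.134), grip ≈ (0.587, 0.129), handle ≈ (0.595, −0.013). The sizes match: 198×299 mm box, 32 mm radius. I'll keep the present heading (jaws at 73°), which reads both stops about equally well.

```bash
R='[0,-2.15,3.42,0,0.5]'; python3 -m inch '[[[0,-2.15,3.42,0,0.5],[0,-2.15,3.42,0,0.5],[0,-2.15,3.42,0,0.5],[0,-2.15,3.42,0,0.5],[0,-2.15,3.42,0,0.5],[0,-2.15,3.42,0,0.5],[0,-2.15,3.42,0,0.5],[0,-2.15,3.42,0,0.5]]]' 20
cat > st.py <<'E'
from h import *
from scipy.spatial.transform import Rotation as Ro
import sys
np.set_printoptions(precision=4,suppress=True)
o=robot.get_obs();M=Ro.from_quat(o["tool_rot"]).as_matrix()
C=np.array([.5548,.134]);p=o["position"]
print("t %.2f"%o["time"],"p",p,"heading",np.degrees(np.arctan2(M[1,1],M[0,1])).round(1),"down",M[2,0].round(4),"f",o["ft_force"],"w %.4f"%o["grip_width"],"q6 %.2f"%o["q"][5])
d=p[:2]-C;phi=np.arctan2(-d[1],d[0])%(2*np.pi);r=np.hypot(*d);ty=M[:2,1]/np.hypot(*M[:2,1])
k=(d@ty)/.032; b=np.arctan2(ty[1],ty[0]) # C+.032*(cos phi,-sin phi).ty = .032 cos(phi+b)
a=np.arccos(np.clip(k,-1,1)); c=[(s*a-b)%(2*np.pi) for s in(1,-1)]
c=min(c,key=lambda x:abs((x-phi+np.pi)%(2*np.pi)-np.pi))
t=np.array([-np.sin(phi),-np.cos(phi)])
print("phi tcp %.3f r %.4f  phi jaw %.3f (sens %.2f)  f_tan %.2f f_rad %.2f"%(phi,r,c,abs(ty@t),o["ft_force"][:2]@t,o["ft_force"][:2]@(d/r)))
if len(sys.argv)>1:
    for a in sys.argv[1:]:
        x=[float(v) for v in a.split(",")]
        if len(x)==3: print("to",x,"cm:",M.T@(np.array(x)-p)*100)
        else: # phi0,phi1,n arc steps on the commanded circle, first from the current point
            P=p[:2]
            for f in np.linspace(x[0],x[1],int(x[2])+1)[1:]:
                Q=C+.032*np.array([np.cos(f),-np.sin(f)]);v=Q-P;P=Q
                print("%.2f: %.2f %.2f"%(f,v@M[:2,1]*100,v@M[:2,2]*100),end=" | ")
            print()
E
python3 st.py .587,.1293,.2
```

```text
time: 0.77
position: [0.3939, 0.3511, 0.2283]
tool_rot: [0.098, 0.702, -0.099, 0.698]
ft_force: [0.9, 0.4, -0.5]
grip_width: 0.0459
t 0.77 p [0.3939 0.3511 0.2283] heading 74.0 down -1.0 f [ 0.9496  0.4305 -0.5079] w 0.0459 q6 -0.78
phi tcp 4.075 r 0.2702  phi jaw 4.991 (sens 0.79)  f_tan 1.02 f_rad -0.22
to [0.587, 0.1293, 0.2] cm: [  2.7362 -16.0033  24.6834]
```

```bash
python3 -m inch '[[[0,-2.1,3.3,0,0.5],[0,-2.1,3.3,0,0.5],[0,-2.1,3.3,0,0.5],[0,-2.1,3.3,0,0.5],[0,-2.1,3.3,0,0.5],[0,-2.1,3.3,0,0.5],[0,-2.1,3.0,0,0.5],[0,0,0,0,0.5]]]' 
python3 st.py .587,.1293,.2
```

```text
time: 1.43
position: [0.5834, 0.1281, 0.2247]
tool_rot: [0.099, 0.702, -0.102, 0.698]
ft_force: [0.6, -0.1, -0.6]
grip_width: 0.0432
t 1.43 p [0.5834 0.1281 0.2247] heading 73.6 down -1.0 f [ 0.6394 -0.0851 -0.5664] w 0.0432 q6 -1.25
phi tcp 0.203 r 0.0292  phi jaw 0.211 (sens 1.00)  f_tan -0.05 f_rad 0.64
to [0.587, 0.1293, 0.2] cm: [2.4691 0.2299 0.3269]
```

```bash
python3 -m inch '[[[2,0.23,0.33,0,0.5],[2.5,0,0,0,0.5],[2.5,0,0,0,0.5],[1.8,0,0,0,0.5],[0.7,0,0,0,0.5],[0,0,0,0,0.5]]]' 
python3 st.py .587,.1293,.13; python3 -c "
from h import *
s=camera('side')[120:300,190:430]; cv2.imwrite('pics/s1.png',cv2.resize(s[:,:,::-1],None,fx=3,fy=3,interpolation=cv2.INTER_CUBIC))"
```

```text
time: 1.93
position: [0.589, 0.1257, 0.1256]
tool_rot: [0.102, 0.701, -0.105, 0.698]
ft_force: [-0.5, 1.3, 0.5]
grip_width: 0.0435
t 1.93 p [0.589  0.1257 0.1256] heading 73.1 down -1.0 f [-0.4995  1.3447  0.5117] w 0.0435 q6 -1.25
phi tcp 0.239 r 0.0352  phi jaw 0.233 (sens 1.00)  f_tan -1.19 f_rad -0.80
to [0.587, 0.1293, 0.13] cm: [-0.4435  0.2862 -0.2976]
```

View pics/s1.png

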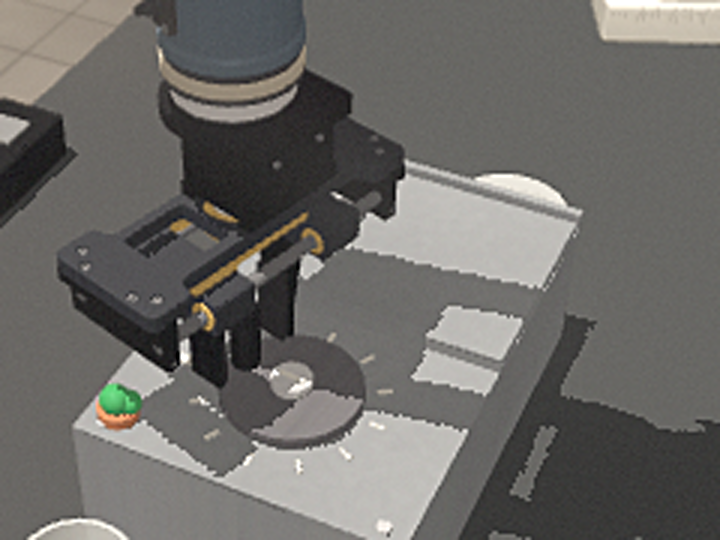

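The side crop shows the grip (245,335) standing between the fingers (208,350) and (278,305), clear of the coral plug. I'll correct the position and close.

```bash
python3 -m inch '[[[-0.35,0.28,-0.3,0,0.5],[0,0,0,0,0],[0,0,0,0,0],[0,0,0,0,0],[0,0,0,0,0],[0,0,0,0,0]]]' 20
python3 st.py 0.13,3.27,8
```

```text
time: 2.48
position: [0.5894, 0.131, 0.1357]
tool_rot: [0.102, 0.698, -0.104, 0.702]
ft_force: [-1.1, -1.6, -0.4]
grip_width: 0.0178
t 2.48 p [0.5894 0.131  0.1357] heading 73.3 down -1.0 f [-1.0743 -1.6274 -0.4262] w 0.0178 q6 -1.24
phi tcp 0.085 r 0.0348  phi jaw 0.067 (sens 0.98)  f_tan 1.71 f_rad -0.93
to [0.13, 3.27, 8.0] cm: [-787.5947  286.237  -129.8874]
```

```bash
sed -i 's/x=\[float(v) for v in a.split(",")\]/x=[float(v) for v in a.strip("a").split(",")]/; s/if len(x)==3:/if a[0]!="a":/' st.py
python3 st.py a0.08,3.2,8
```

```text
t 2.48 p [0.5894 0.131  0.1357] heading 73.3 down -1.0 f [-1.0743 -1.6274 -0.4262] w 0.0178 q6 -1.24
phi tcp 0.085 r 0.0348  phi jaw 0.067 (sens 0.98)  f_tan 1.71 f_rad -0.93
0.47: -1.28 -0.25 | 0.86: -1.15 -0.45 | 1.25: -0.90 -0.86 | 1.64: -0.50 -1.13 | 2.03: -0.03 -1.24 | 2.42: 0.44 -1.16 | 2.81: 0.85 -0.91 | 3.20: 1.13 -0.52 |
```

```bash
python3 -m inch '[[[0.3,-1.28,-0.2,0,0],[0.1,-1.15,-0.5,0,0],[0.1,-0.9,-0.86,0,0],[0,-0.5,-1.13,0,0],[0,-0.03,-1.24,0,0],[0,0.44,-1.16,0,0]]]' 20
python3 st.py a2.42,5.56,8
```

```text
time: 2.98
position: [0.5457, 0.102, 0.1359]
tool_rot: [0.097, 0.683, -0.105, 0.716]
ft_force: [-1.6, -16.1, 2.1]
grip_width: 0.0172
t 2.98 p [0.5457 0.102  0.1359] heading 73.6 down -0.9989 f [ -1.5783 -16.06     2.0753] w 0.0172 q6 -1.28
phi tcp 1.849 r 0.0332  phi jaw 1.857 (sens 0.01)  f_tan -2.90 f_rad 15.87
2.81: 1.48 -2.63 | 3.21: 1.14 -0.51 | 3.60: 1.25 -0.03 | 3.99: 1.17 0.45 | 4.38: 0.91 0.86 | 4.77: 0.51 1.14 | 5.17: 0.03 1.25 | 5.56: -0.45 1.16 |
```

```bash
python3 - <<'E'
s=open('st.py').read()
i=s.index("            P=p[:2]")
s=s[:i]+'''            # a step,progress,n : from the jaw/tcp mean angle, signed
            f=phi;P=p[:2]
            for j in range(int(x[2])):
                Q=C+.032*np.array([np.cos(f+x[0]),-np.sin(f+x[0])]);v=Q-P;f+=x[1]
                P=C+.032*np.array([np.cos(f),-np.sin(f)])
                print("%.2f: %.2f %.2f"%(f,v@M[:2,1]*100,v@M[:2,2]*100),end=" | ")
            print()
'''
s=s.replace('print("phi tcp','print("tilt tool-x xy",M[:2,0],"phi tcp')
open('st.py','w').write(s)
E
python3 st.py a.4,.33,6
```

```text
t 2.98 p [0.5457 0.102  0.1359] heading 73.6 down -0.9989 f [ -1.5783 -16.06     2.0753] w 0.0172 q6 -1.28
tilt tool-x xy [ 0.0438 -0.0178] phi tcp 1.849 r 0.0332  phi jaw 1.857 (sens 0.01)  f_tan -2.90 f_rad 15.87
2.18: 0.37 -1.25 | 2.51: 0.63 -1.10 | 2.84: 0.96 -0.84 | 3.17: 1.18 -0.48 | 3.50: 1.27 -0.07 | 3.83: 1.22 0.34 |
```

```bash
python3 -m inch '[[[0.3,0.4,-1.25,0,0],[0.1,0.63,-1.1,0,0],[0,0.96,-0.84,0,0],[0,1.18,-0.48,0,0],[0,1.27,-0.07,0,0],[0,1.22,0.34,0,0]]]' 20
python3 st.py a.4,.33,6
```

```text
time: 3.48
position: [0.5354, 0.1555, 0.1353]
tool_rot: [0.092, 0.675, -0.109, 0.724]
ft_force: [5.5, -12.1, -3.2]
grip_width: 0.0172
t 3.48 p [0.5354 0.1555 0.1353] heading 73.6 down -0.9973 f [  5.4925 -12.1175  -3.1725] w 0.0172 q6 -1.14
tilt tool-x xy [ 0.0649 -0.0337] phi tcp 3.980 r 0.0290  phi jaw 3.923 (sens 0.85)  f_tan -4.02 f_rad -12.68
4.31: 1.09 0.61 | 4.64: 0.60 1.12 | 4.97: 0.20 1.25 | 5.30: -0.22 1.25 | 5.63: -0.61 1.11 | 5.96: -0.94 0.85 |
```

```bash
python3 -m inch '[[[0.1,0.9,0.61,0,0],[0,0.55,1.12,0,0],[0,0.1,1.25,0,0],[0,-0.3,1.25,0,0],[0,-0.65,1.05,0,0],[0,-0.95,0.8,0,0]]]' 20
python3 st.py a.4,.35,6
```

```text
time: 3.98
position: [0.5856, 0.1456, 0.1354]
tool_rot: [0.096, 0.682, -0.105, 0.717]
ft_force: [1.4, 10.8, -3.5]
grip_width: 0.0173
t 3.98 p [0.5856 0.1456 0.1354] heading 73.6 down -0.9987 f [ 1.3969 10.8494 -3.4675] w 0.0173 q6 -1.20
tilt tool-x xy [ 0.0472 -0.0198] phi tcp 5.922 r 0.0329  phi jaw 5.900 (sens 0.80)  f_tan -9.66 f_rad 5.14
6.27: -1.20 0.48 | 6.62: -1.27 0.12 | 6.97: -1.23 -0.32 | 7.32: -1.05 -0.72 | 7.67: -0.74 -1.03 | 8.02: -0.34 -1.22 |
```

```bash
python3 -m inch '[[[0.2,-1.2,0.48,0,0],[0.1,-1.27,0.12,0,0],[0.1,-1.23,-0.32,0,0],[0,-1.05,-0.72,0,0],[0,-0.74,-1.03,0,0],[0,-0.34,-1.22,0,0]]]' 20
python3 st.py a.4,.35,6
```

```text
time: 4.48
position: [0.5644, 0.1006, 0.1356]
tool_rot: [0.102, 0.665, -0.1, 0.733]
ft_force: [10.1, -11.4, -4.0]
grip_width: 0.0178
t 4.48 p [0.5644 0.1006 0.1356] heading 73.6 down -0.9953 f [ 10.0557 -11.4158  -4.024 ] w 0.0178 q6 -1.29
tilt tool-x xy [ 0.0963 -0.0109] phi tcp 1.290 r 0.0347  phi jaw 1.443 (sens 0.54)  f_tan -6.50 f_rad 13.75
1.64: -0.23 -1.33 | 1.99: -0.02 -1.27 | 2.34: 0.42 -1.20 | 2.69: 0.80 -0.98 | 3.04: 1.09 -0.65 | 3.39: 1.25 -0.24 |
```

```bash
sed -i 's/C=np.array(\[.5548,.134\])/C=np.array([.5550,.1323])/; s/;p=o\["position"\]/;p=o["position"]-.008*M[:,0]/' st.py
python3 st.py a.3,.27,6
```

```text
t 4.48 p [0.5636 0.1007 0.1435] heading 73.6 down -0.9953 f [ 10.0557 -11.4158  -4.024 ] w 0.0178 q6 -1.29
tilt tool-x xy [ 0.0963 -0.0109] phi tcp 1.304 r 0.0327  phi jaw 1.342 (sens 0.53)  f_tan -6.69 f_rad 13.66
1.57: -0.31 -0.91 | 1.84: -0.13 -0.94 | 2.11: 0.13 -0.94 | 2.38: 0.38 -0.88 | 2.65: 0.60 -0.74 | 2.92: 0.78 -0.56 |
```

```bash
python3 -m inch '[[[0.1,-0.31,-0.91,0,0],[0,-0.13,-0.94,0,0],[0,0.1,-0.94,0,0],[0,0.35,-0.88,0,0],[0,0.58,-0.74,0,0],[0,0.76,-0.56,0,0]]]' 12
python3 st.py a.3,.27,6
```

```text
time: 4.98
position: [0.5306, 0.113, 0.1352]
tool_rot: [0.091, 0.655, -0.104, 0.743]
ft_force: [-5.3, -11.3, 12.3]
grip_width: 0.0175
t 4.98 p [0.5296 0.1133 0.1431] heading 74.1 down -0.992 f [ -5.2502 -11.2819  12.2903] w 0.0175 q6 -1.22
tilt tool-x xy [ 0.1213 -0.0358] phi tcp 2.499 r 0.0318  phi jaw 2.509 (sens 0.61)  f_tan -5.88 f_rad 10.97
2.77: 0.67 -0.68 | 3.04: 0.84 -0.46 | 3.31: 0.93 -0.22 | 3.58: 0.96 0.04 | 3.85: 0.91 0.29 | 4.12: 0.80 0.52 |
```

```bash
python3 - <<'E'
s=open('st.py').read()
i=s.index("            f=phi;P=p[:2]")
s=s[:i]+'''            f=phi;P=p
            for j in range(int(x[2])):
                Q=np.r_[C+.032*np.array([np.cos(f+x[0]),-np.sin(f+x[0])]),.142];v=M.T@(Q-P)*100;f+=x[1]
                P=np.r_[C+.032*np.array([np.cos(f),-np.sin(f)]),.142]
                print("%.2f: [%.2f,%.2f,%.2f,0,0],"%(f,*v),end=" ")
            print()
'''
open('st.py','w').write(s)
E
python3 st.py a.28,.27,6;python3 -c "
from h import *
o=robot.get_obs();print(o['moment'],o['q'],o['joint_torque'])"
```

```text
t 4.98 p [0.5296 0.1133 0.1431] heading 74.1 down -0.992 f [ -5.2502 -11.2819  12.2903] w 0.0175 q6 -1.22
tilt tool-x xy [ 0.1213 -0.0358] phi tcp 2.499 r 0.0318  phi jaw 2.509 (sens 0.61)  f_tan -5.88 f_rad 10.97
2.77: [0.03,0.62,-0.65,0,0], 3.04: [-0.06,0.78,-0.43,0,0], 3.31: [-0.03,0.87,-0.21,0,0], 3.58: [0.00,0.89,0.03,0,0], 3.85: [0.03,0.85,0.26,0,0], 4.12: [0.06,0.75,0.48,0,0], 
[-1.97625979  0.74387438 -0.22936975] [ 0.02521184  0.52824136  1.81349677 -0.06181032  0.68008103 -1.22235672] [  4.29705039 -32.44409323 -12.88820118   2.03255363  -1.9301746
  -0.17180926]
```

```bash
python3 -m inch '[[[0.03,0.62,-0.65,0,0],[-0.06,0.78,-0.43,0,0],[-0.03,0.87,-0.21,0,0],[0,0.89,0.03,0,0],[0.03,0.8,0.24,0,0]]]' 12
python3 st.py a.2,.18,6
```

```text
time: 5.4
position: [0.5284, 0.1476, 0.1352]
tool_rot: [0.085, 0.656, -0.108, 0.742]
ft_force: [-3.9, -5.1, 6.5]
grip_width: 0.0175
t 5.40 p [0.5275 0.148  0.1431] heading 74.2 down -0.992 f [-3.8712 -5.0701  6.5118] w 0.0175 q6 -1.13
tilt tool-x xy [ 0.1165 -0.0487] phi tcp 3.659 r 0.0317  phi jaw 3.656 (sens 0.97)  f_tan -6.32 f_rad 0.86
3.84: [0.13,0.61,0.17,0,0], 4.02: [0.03,0.55,0.32,0,0], 4.20: [0.04,0.49,0.41,0,0], 4.38: [0.06,0.41,0.49,0,0], 4.56: [0.07,0.31,0.55,0,0], 4.74: [0.07,0.21,0.60,0,0],
```

```bash
python3 -m inch '[[[0.1,0.61,0.17,0,0],[0.03,0.55,0.32,0,0],[0,0.1,0.1,0,0],[0,0,0,0,0]]]' 12
python3 st.py a.1,.09,4
```

```text
time: 5.73
position: [0.5351, 0.1559, 0.1352]
tool_rot: [0.081, 0.658, -0.109, 0.741]
ft_force: [-1.0, -3.6, 2.0]
grip_width: 0.0171
t 5.73 p [0.5343 0.1563 0.1431] heading 74.4 down -0.9923 f [-1.0304 -3.5665  1.9898] w 0.0171 q6 -1.11
tilt tool-x xy [ 0.1106 -0.0558] phi tcp 4.000 r 0.0317  phi jaw 3.995 (sens 0.83)  f_tan -3.11 f_rad -2.03
4.09: [0.13,0.27,0.15,0,0], 4.18: [0.02,0.24,0.21,0,0], 4.27: [0.02,0.22,0.23,0,0], 4.36: [0.03,0.20,0.25,0,0],
```

```bash
python3 -m inch '[[[0.1,0.27,0.15,0,0],[0.02,0.26,0.22,0,0],[0,0,0,0,0]]]' 12
python3 st.py a.1,.09,4;  python3 -c "
from h import *
s=camera('side')[180:300,220:360]; cv2.imwrite('pics/s2.png',cv2.resize(s[:,:,::-1],None,fx=5,fy=5,interpolation=cv2.INTER_CUBIC))
C=np.array([.555,.1323]);f=4.19
for h in(.1,.11,.135):print(proj('side',[[C[0]+.032*np.cos(f),C[1]-.032*np.sin(f),h]])*5-np.array([1100,900]))
print(proj('side',[[.555,.1323,.11]])*5-np.array([1100,900]))"
```

```text
time: 5.98
position: [0.5384, 0.1584, 0.1351]
tool_rot: [0.079, 0.659, -0.11, 0.74]
ft_force: [-1.0, -3.4, 2.6]
grip_width: 0.0176
t 5.98 p [0.5376 0.1589 0.1431] heading 74.4 down -0.9925 f [-0.996  -3.4478  2.5876] w 0.0176 q6 -1.10
tilt tool-x xy [ 0.1072 -0.0585] phi tcp 4.131 r 0.0318  phi jaw 4.125 (sens 0.75)  f_tan -2.73 f_rad -2.33
4.22: [0.12,0.25,0.19,0,0], 4.31: [0.02,0.21,0.24,0,0], 4.40: [0.03,0.19,0.26,0,0], 4.49: [0.03,0.16,0.27,0,0], 
[[341.32441562 424.54982096]]
[[341.40904569 403.89627169]]
[[341.6266266  350.71409004]]
[[335.18065217 334.79725921]]
```

View pics/s2.png

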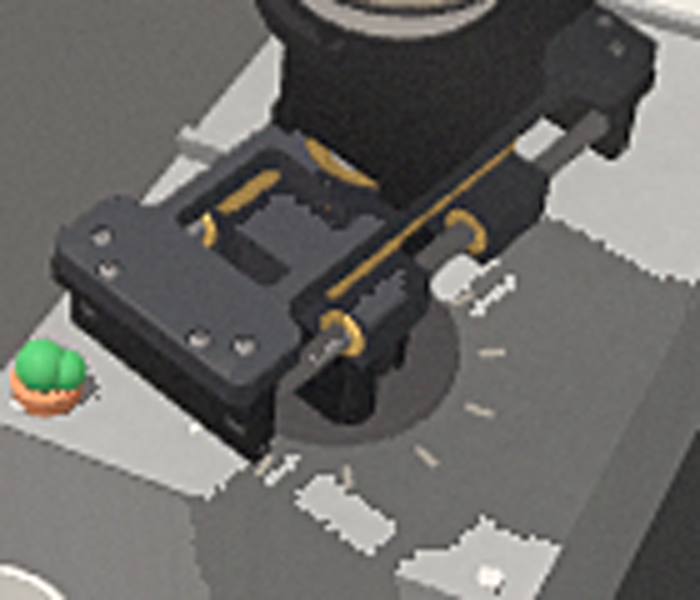

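The finger holding the grip is at (348,400) in the crop. The predicted grip base for 8 o'clock is (341,404), so they agree. One nudge more, then a hold.

```bash
python3 -m inch '[[[0.05,0.22,0.17,0,0],[0,0,0,0,0]]]' 12
python3 st.py a-.3,-.27,6
```

```text
time: 6.2
position: [0.5396, 0.1591, 0.1351]
tool_rot: [0.079, 0.66, -0.111, 0.739]
ft_force: [-1.3, -3.7, 2.7]
grip_width: 0.0174
t 6.20 p [0.5387 0.1596 0.143 ] heading 74.4 down -0.9926 f [-1.2615 -3.75    2.6553] w 0.0174 q6 -1.10
tilt tool-x xy [ 0.1054 -0.0599] phi tcp 4.175 r 0.0318  phi jaw 4.169 (sens 0.72)  f_tan -3.00 f_rad -2.58
3.91: [0.06,-0.76,-0.58,0,0], 3.64: [-0.01,-0.90,-0.32,0,0], 3.37: [0.02,-0.95,-0.07,0,0], 3.10: [0.05,-0.94,0.18,0,0], 2.83: [0.08,-0.85,0.43,0,0], 2.56: [0.10,-0.71,0.64,0,0],
```

```bash
python3 -m inch '[[[0.06,-0.76,-0.58,0,0],[0,-0.9,-0.32,0,0],[0.02,-0.95,-0.07,0,0],[0.05,-0.94,0.18,0,0],[0.08,-0.85,0.43,0,0],[0.1,-0.71,0.64,0,0]]]' 12
python3 st.py a-.3,-.27,6
```

```text
time: 6.7
position: [0.5302, 0.1127, 0.1352]
tool_rot: [0.084, 0.656, -0.107, 0.742]
ft_force: [3.3, 2.6, 0.8]
grip_width: 0.0174
t 6.70 p [0.5293 0.113  0.1431] heading 74.4 down -0.992 f [3.3159 2.5611 0.7911] w 0.0174 q6 -1.21
tilt tool-x xy [ 0.1166 -0.0482] phi tcp 2.499 r 0.0321  phi jaw 2.494 (sens 0.61)  f_tan 0.06 f_rad -4.19
2.23: [0.22,-0.45,0.82,0,0], 1.96: [0.12,-0.22,0.92,0,0], 1.69: [0.12,0.03,0.95,0,0], 1.42: [0.11,0.29,0.91,0,0], 1.15: [0.09,0.52,0.80,0,0], 0.88: [0.07,0.72,0.63,0,0],
```

```bash
python3 -m inch '[[[0.2,-0.45,0.82,0,0],[0.12,-0.22,0.92,0,0],[0.12,0.03,0.95,0,0],[0.11,0.29,0.91,0,0],[0.09,0.52,0.8,0,0],[0.07,0.72,0.63,0,0]]]' 12
python3 st.py a-.3,-.27,6
```

```text
time: 7.2
position: [0.5815, 0.1096, 0.1348]
tool_rot: [0.096, 0.66, -0.107, 0.738]
ft_force: [-7.5, 5.3, 10.9]
grip_width: 0.0174
t 7.20 p [0.5807 0.1098 0.1428] heading 73.5 down -0.9938 f [-7.5306  5.3291 10.9207] w 0.0174 q6 -1.24
tilt tool-x xy [ 0.1064 -0.0315] phi tcp 0.719 r 0.0341  phi jaw 0.750 (sens 0.91)  f_tan 0.95 f_rad -9.18
0.45: [0.08,1.01,0.06,0,0], 0.18: [0.00,0.96,0.01,0,0], -0.09: [-0.03,0.92,-0.24,0,0], -0.36: [-0.05,0.83,-0.48,0,0], -0.63: [-0.08,0.67,-0.68,0,0], -0.90: [-0.09,0.46,-0.83,0,0],
```

```bash
python3 -m inch '[[[0.05,1.01,0.06,0,0],[0,0.96,0.01,0,0],[-0.03,0.92,-0.24,0,0],[-0.05,0.83,-0.48,0,0],[-0.08,0.67,-0.68,0,0],[-0.09,0.46,-0.83,0,0]]]' 12
python3 st.py a-.3,-.27,6
```

```text
time: 7.7
position: [0.579, 0.1549, 0.135]
tool_rot: [0.092, 0.66, -0.111, 0.737]
ft_force: [0.7, -1.8, 2.6]
grip_width: 0.0175
t 7.70 p [0.5782 0.1552 0.143 ] heading 73.5 down -0.9937 f [ 0.6772 -1.84    2.6029] w 0.0175 q6 -1.13
tilt tool-x xy [ 0.1035 -0.0422] phi tcp 5.505 r 0.0326  phi jaw 5.469 (sens 0.48)  f_tan 1.79 f_rad -0.81
5.23: [-0.01,0.28,-0.93,0,0], 4.96: [-0.11,0.08,-0.95,0,0], 4.69: [-0.10,-0.18,-0.93,0,0], 4.42: [-0.09,-0.42,-0.85,0,0], 4.15: [-0.07,-0.64,-0.71,0,0], 3.88: [-0.05,-0.80,-0.52,0,0],
```

```bash
python3 -m inch '[[[0,0.28,-0.93,0,0],[-0.11,0.08,-0.95,0,0],[-0.1,-0.18,-0.93,0,0],[-0.09,-0.42,-0.85,0,0],[-0.07,-0.64,-0.71,0,0],[-0.05,-0.8,-0.52,0,0]]]' 12
python3 st.py a-.2,-.18,7
```

```text
time: 8.2
position: [0.535, 0.1542, 0.1352]
tool_rot: [0.095, 0.651, -0.108, 0.745]
ft_force: [3.9, 5.4, -0.2]
grip_width: 0.0176
t 8.20 p [0.534  0.1545 0.1431] heading 73.4 down -0.991 f [ 3.8614  5.3883 -0.1898] w 0.0176 q6 -1.12
tilt tool-x xy [ 0.1281 -0.0377] phi tcp 3.955 r 0.0306  phi jaw 3.929 (sens 0.87)  f_tan 6.51 f_rad 1.26
3.77: [0.06,-0.51,-0.40,0,0], 3.59: [-0.02,-0.62,-0.15,0,0], 3.41: [-0.01,-0.64,-0.04,0,0], 3.23: [0.01,-0.63,0.07,0,0], 3.05: [0.02,-0.61,0.18,0,0], 2.87: [0.04,-0.57,0.29,0,0], 2.69: [0.05,-0.51,0.39,0,0],
```

```bash
python3 -m inch '[[[0.06,-0.51,-0.4,0,0],[-0.02,-0.62,-0.15,0,0],[-0.01,-0.64,-0.04,0,0],[0,-0.63,0.07,0,0],[0.02,-0.61,0.18,0,0],[0,0,0,0,0]]]' 12
python3 st.py a-.1,-.09,5
```

```text
time: 8.7
position: [0.5251, 0.1294, 0.1351]
tool_rot: [0.101, 0.646, -0.105, 0.749]
ft_force: [2.1, 1.3, 1.9]
grip_width: 0.0172
t 8.70 p [0.524  0.1296 0.143 ] heading 73.2 down -0.9895 f [2.1207 1.3206 1.8642] w 0.0172 q6 -1.18
tilt tool-x xy [ 0.1419 -0.0275] phi tcp 3.054 r 0.0311  phi jaw 3.065 (sens 0.93)  f_tan 1.13 f_rad -2.23
2.96: [0.10,-0.32,0.04,0,0], 2.87: [0.02,-0.28,0.16,0,0], 2.78: [0.02,-0.26,0.18,0,0], 2.69: [0.03,-0.24,0.20,0,0], 2.60: [0.03,-0.23,0.23,0,0],
```

```bash
python3 -m inch '[[[0.1,-0.32,0.04,0,0],[0.02,-0.3,0.16,0,0],[0.02,-0.28,0.18,0,0],[0.03,-0.26,0.2,0,0],[0,0,0,0,0]]]' 12
python3 st.py a-.1,-.09,3
```

```text
time: 9.12
position: [0.5274, 0.119, 0.135]
tool_rot: [0.104, 0.646, -0.104, 0.749]
ft_force: [1.8, 1.9, 2.5]
grip_width: 0.0175
t 9.12 p [0.5263 0.1192 0.1429] heading 73.1 down -0.9892 f [1.8452 1.9036 2.5456] w 0.0175 q6 -1.21
tilt tool-x xy [ 0.1448 -0.0221] phi tcp 2.713 r 0.0316  phi jaw 2.724 (sens 0.75)  f_tan 0.96 f_rad -2.47
2.62: [0.11,-0.26,0.18,0,0], 2.53: [0.03,-0.21,0.24,0,0], 2.44: [0.03,-0.19,0.26,0,0],
```

```bash
python3 -m inch '[[[0.1,-0.28,0.2,0,0],[0,0,0,0,0],[0,0,0,0,0]]]' 12
python3 st.py a.1,.09,3; python3 -c "
from h import *
s=camera('side')[180:300,220:360]; cv2.imwrite('pics/s3.png',cv2.resize(s[:,:,::-1],None,fx=5,fy=5,interpolation=cv2.INTER_CUBIC))
C=np.array([.555,.1323]);f=2.62
for h in(.11,.125):print(proj('side',[[C[0]+.032*np.cos(f),C[1]-.032*np.sin(f),h]])*5-np.array([1100,900]))"
```

```text
time: 9.37
position: [0.5286, 0.1165, 0.1349]
tool_rot: [0.105, 0.645, -0.104, 0.75]
ft_force: [2.9, 3.3, 0.2]
grip_width: 0.0174
t 9.37 p [0.5274 0.1166 0.1429] heading 73.1 down -0.9891 f [2.9331 3.2729 0.1751] w 0.0174 q6 -1.22
tilt tool-x xy [ 0.1459 -0.0209] phi tcp 2.625 r 0.0317  phi jaw 2.634 (sens 0.69)  f_tan 1.40 f_rad -4.17
2.71: [0.05,0.21,-0.25,0,0], 2.80: [-0.02,0.25,-0.20,0,0], 2.89: [-0.02,0.27,-0.17,0,0], 
[[429.15470383 330.64708695]]
[[430.35801051 299.0978605 ]]
```

View pics/s3.png

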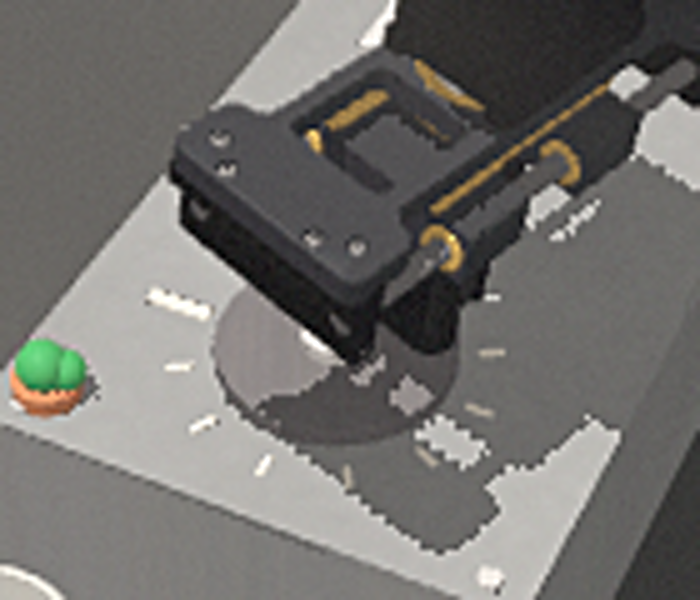

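Finger at (430,330) matches the prediction for 5 o'clock, and the jaw reading gives 2.63. Now clockwise, slowing down before 8.

```bash
python3 st.py a.15,.135,8 | tail -1;  python3 -m inch '[[[0.03,0.33,-0.36,0,0],[-0.05,0.4,-0.26,0,0],[-0.04,0.43,-0.19,0,0],[-0.03,0.46,-0.12,0,0],[-0.01,0.48,-0.05,0,0],[0,0.48,0.03,0,0],[0,0.48,0.08,0,0],[0,0.45,0.14,0,0]]]' 12
python3 st.py a.1,.09,5
```

```text
2.76: [0.04,0.33,-0.35,0,0], 2.90: [-0.03,0.40,-0.27,0,0], 3.03: [-0.02,0.43,-0.21,0,0], 3.17: [-0.01,0.45,-0.16,0,0], 3.30: [-0.00,0.47,-0.09,0,0], 3.44: [0.01,0.48,-0.03,0,0], 3.57: [0.02,0.48,0.03,0,0], 3.71: [0.02,0.47,0.10,0,0], 
time: 10.08
position: [0.53, 0.1483, 0.1349]
tool_rot: [0.098, 0.647, -0.107, 0.749]
ft_force: [1.5, -5.4, 2.0]
grip_width: 0.0172
t 10.08 p [0.5289 0.1486 0.1429] heading 73.3 down -0.9896 f [ 1.4681 -5.3817  1.9676] w 0.0172 q6 -1.13
tilt tool-x xy [ 0.1402 -0.0324] phi tcp 3.700 r 0.0308  phi jaw 3.689 (sens 0.96)  f_tan -3.79 f_rad -4.10
3.79: [0.09,0.34,-0.03,0,0], 3.88: [0.02,0.29,0.12,0,0], 3.97: [0.02,0.28,0.15,0,0], 4.06: [0.03,0.27,0.18,0,0], 4.15: [0.03,0.25,0.20,0,0],
```

```bash
python3 -m inch '[[[0.05,0.34,-0.03,0,0],[0.02,0.29,0.12,0,0],[0.02,0.28,0.15,0,0],[0.03,0.27,0.18,0,0],[0.03,0.25,0.2,0,0]]]' 12
python3 st.py a.07,.06,5
```

```text
time: 10.5
position: [0.5415, 0.1594, 0.1348]
tool_rot: [0.095, 0.647, -0.107, 0.749]
ft_force: [-0.5, -8.0, 6.6]
grip_width: 0.0176
t 10.50 p [0.5404 0.1598 0.1428] heading 73.6 down -0.9895 f [-0.5286 -7.9591  6.6256] w 0.0176 q6 -1.10
tilt tool-x xy [ 0.1395 -0.0385] phi tcp 4.224 r 0.0311  phi jaw 4.195 (sens 0.70)  f_tan -4.20 f_rad -6.78
4.28: [0.09,0.22,0.09,0,0], 4.34: [0.03,0.14,0.17,0,0], 4.40: [0.03,0.13,0.18,0,0], 4.46: [0.03,0.12,0.19,0,0], 4.52: [0.03,0.11,0.19,0,0],
```

```bash
for i in 1; do python3 -m inch '[[[0,0.12,0.15,0,0],[0.03,0.12,0.17,0,0],[0.03,0.12,0.18,0,0]]]' 12 >/dev/null; done
python3 st.py a.07,.06,4
```

```text
t 10.75 p [0.5435 0.1612 0.1427] heading 73.6 down -0.9905 f [-0.878  -4.7365  7.5182] w 0.0174 q6 -1.10
tilt tool-x xy [ 0.1312 -0.0421] phi tcp 4.335 r 0.0311  phi jaw 4.299 (sens 0.62)  f_tan -2.56 f_rad -4.08
4.39: [0.09,0.20,0.11,0,0], 4.45: [0.03,0.12,0.19,0,0], 4.51: [0.03,0.11,0.19,0,0], 4.57: [0.03,0.10,0.20,0,0],
```

```bash
python3 -m inch '[[[0.05,0.13,0.15,0,0],[0.03,0.12,0.19,0,0],[0.03,0.11,0.19,0,0]]]' 12 >/dev/null
python3 st.py a.07,.06,4
```

```text
t 11.00 p [0.5478 0.1627 0.1427] heading 73.6 down -0.9911 f [-2.0789 -4.2795  5.6437] w 0.0177 q6 -1.10
tilt tool-x xy [ 0.1256 -0.045 ] phi tcp 4.479 r 0.0313  phi jaw 4.440 (sens 0.50)  f_tan -3.01 f_rad -3.68
4.54: [0.09,0.17,0.15,0,0], 4.60: [0.03,0.09,0.20,0,0], 4.66: [0.03,0.08,0.21,0,0], 4.72: [0.03,0.07,0.21,0,0],
```

```bash
python3 -m inch '[[[0.05,0.1,0.17,0,0],[0.03,0.08,0.2,0,0],[0.03,0.07,0.2,0,0]]]' 12 >/dev/null
python3 st.py a.07,.06,4
```

```text
t 11.25 p [0.5507 0.1634 0.1426] heading 73.7 down -0.992 f [-2.4345 -4.9904  7.1047] w 0.0175 q6 -1.10
tilt tool-x xy [ 0.1171 -0.0475] phi tcp 4.576 r 0.0314  phi jaw 4.533 (sens 0.41)  f_tan -3.09 f_rad -4.61
4.64: [0.08,0.14,0.17,0,0], 4.70: [0.03,0.07,0.21,0,0], 4.76: [0.03,0.06,0.21,0,0], 4.82: [0.03,0.05,0.22,0,0],
```

```bash
python3 -m inch '[[[0,0.08,0.19,0,0],[0,0.06,0.21,0,0],[0,0.05,0.21,0,0]]]' 12 >/dev/null
python3 st.py a.07,.06,4
```

```text
t 11.50 p [0.5516 0.1635 0.1425] heading 73.7 down -0.9934 f [-2.3662 -3.5436  6.9542] w 0.0172 q6 -1.10
tilt tool-x xy [ 0.1036 -0.0501] phi tcp 4.603 r 0.0314  phi jaw 4.558 (sens 0.38)  f_tan -2.74 f_rad -3.26
4.66: [0.07,0.14,0.18,0,0], 4.72: [0.02,0.07,0.21,0,0], 4.78: [0.02,0.05,0.22,0,0], 4.84: [0.02,0.04,0.22,0,0],
```

```bash
for i in 1 ; do python3 -m inch '[[[-0.03,0.04,0.25,0,0]]]' 12 >/dev/null; python3 st.py; python3 -m inch '[[[-0.03,0.03,0.25,0,0]]]' 12 >/dev/null; python3 st.py; python3 -m inch '[[[-0.03,0.03,0.25,0,0]]]' 12 >/dev/null; python3 st.py;done; python3 -c "
from h import *
print(robot.get_obs()['moment'])"
```

```text
t 11.58 p [0.5517 0.1635 0.1426] heading 73.7 down -0.9939 f [-3.0275 -2.6416  3.9776] w 0.0178 q6 -1.10
tilt tool-x xy [ 0.098  -0.0505] phi tcp 4.607 r 0.0313  phi jaw 4.558 (sens 0.38)  f_tan -3.29 f_rad -2.31
t 11.67 p [0.552  0.1635 0.1425] heading 73.6 down -0.9944 f [-3.4478 -1.5615  4.378 ] w 0.0178 q6 -1.10
tilt tool-x xy [ 0.0929 -0.0506] phi tcp 4.615 r 0.0313  phi jaw 4.564 (sens 0.37)  f_tan -3.58 f_rad -1.22
t 11.75 p [0.5526 0.1635 0.1425] heading 73.6 down -0.9948 f [-3.1154 -1.2129  4.1725] w 0.0175 q6 -1.10
tilt tool-x xy [ 0.0886 -0.0503] phi tcp 4.636 r 0.0313  phi jaw 4.581 (sens 0.35)  f_tan -3.20 f_rad -0.97
[-0.14660296  0.45605899 -0.04749393]
```

```bash
for i in 1 ; do python3 -m inch '[[[-0.04,0.03,0.35,0,0]]]' 12 >/dev/null; python3 st.py; python3 -m inch '[[[-0.04,0.02,0.35,0,0]]]' 12 >/dev/null; python3 st.py; done; python3 -c "
from h import *
print(robot.get_obs()['moment'])"
```

```text
t 11.83 p [0.5542 0.1636 0.1426] heading 73.6 down -0.9952 f [-3.8244  0.5937  1.6452] w 0.0176 q6 -1.11
tilt tool-x xy [ 0.0842 -0.0494] phi tcp 4.685 r 0.0313  phi jaw 4.623 (sens 0.31)  f_tan -3.81 f_rad 0.70
t 11.92 p [0.5564 0.1637 0.1426] heading 73.6 down -0.9955 f [-0.3324  0.7957 -0.5906] w 0.0177 q6 -1.11
tilt tool-x xy [ 0.0811 -0.0482] phi tcp 4.755 r 0.0314  phi jaw 4.688 (sens 0.24)  f_tan -0.37 f_rad 0.78
[ 0.25582789 -0.0107208   0.02690985]
```

```bash
python3 -m inch '[[[-0.02,0.02,0.28,0,0]]]' 12 >/dev/null; python3 st.py|tail -1; python3 -m inch '[[[-0.02,0,0.28,0,0]]]' 12 >/dev/null; python3 st.py|tail -1;  python3 -m inch '[[[-0.02,0,0.28,0,0]]]' 12 >/dev/null; python3 st.py a.08,.06,4
```

```text
tilt tool-x xy [ 0.0818 -0.0475] phi tcp 4.860 r 0.0316  phi jaw 4.786 (sens 0.14)  f_tan -0.15 f_rad -0.90
tilt tool-x xy [ 0.0807 -0.0469] phi tcp 4.945 r 0.0317  phi jaw 4.854 (sens 0.05)  f_tan -3.75 f_rad -0.02
t 12.17 p [0.5638 0.1628 0.1425] heading 73.6 down -0.996 f [-7.51    1.3724  5.1685] w 0.0175 q6 -1.12
tilt tool-x xy [ 0.0769 -0.0461] phi tcp 4.993 r 0.0318  phi jaw 4.883 (sens 0.01)  f_tan -7.60 f_rad -0.76
5.05: [0.07,0.01,0.25,0,0], 5.11: [0.02,-0.02,0.25,0,0], 5.17: [0.02,-0.04,0.25,0,0], 5.23: [0.02,-0.05,0.25,0,0],
```

```bash
python3 -m inch '[[[0,-0.02,0.12,0,0]]]' 12 >/dev/null; python3 st.py|tail -1; python3 -m inch '[[[0,-0.02,0.12,0,0]]]' 12 >/dev/null; python3 st.py a.08,.06,4
```

```text
tilt tool-x xy [ 0.0735 -0.0452] phi tcp 4.996 r 0.0318  phi jaw 4.887 (sens 0.00)  f_tan -5.60 f_rad 0.20
t 12.33 p [0.5638 0.1628 0.1424] heading 73.5 down -0.9965 f [-5.4503  2.072   3.2932] w 0.0176 q6 -1.12
tilt tool-x xy [ 0.0702 -0.0443] phi tcp 4.993 r 0.0318  phi jaw 4.883 (sens 0.01)  f_tan -5.81 f_rad 0.48
5.05: [0.06,0.01,0.25,0,0], 5.11: [0.02,-0.02,0.25,0,0], 5.17: [0.02,-0.04,0.25,0,0], 5.23: [0.02,-0.05,0.25,0,0],
```

```bash
python3 -m inch '[[[0,-0.03,0.25,0,0]]]' 12 >/dev/null; python3 st.py|tail -1; python3 -m inch '[[[0,-0.03,0.27,0,0]]]' 12 >/dev/null; python3 st.py
```

```text
tilt tool-x xy [ 0.0656 -0.0429] phi tcp 5.008 r 0.0317  phi jaw 5.130 (sens 0.01)  f_tan -7.13 f_rad 1.34
t 12.50 p [0.5646 0.1626 0.1424] heading 73.4 down -0.9973 f [-7.1517  3.694   4.9918] w 0.0173 q6 -1.13
tilt tool-x xy [ 0.0604 -0.0412] phi tcp 5.019 r 0.0318  phi jaw 5.125 (sens 0.02)  f_tan -7.93 f_rad 1.36
```

The force climbs 5.8→7.9 N over 0.8 mm, which matches the spindle's stiffness (about 2.4 N/mm), so this is the catch at about 5.0 rad (9:30). I'll let go and lift.

```bash
python3 -m inch '[[[0,0,0,0,0.45],[0,0,0,0,0.45],[0,0,0,0,0.45],[-2,0,0,0,0.45],[-2.5,0,0,0,0.45],[-2.5,0,0,0,0.45],[-1,0,0,0,0.45]]]' 20 >/dev/null; python3 st.py .595,-.013,.2
```

```text
t 13.08 p [0.564  0.1651 0.2217] heading 73.4 down -0.9971 f [ 0.4998  0.0765 -0.558 ] w 0.0387 q6 -1.13
tilt tool-x xy [ 0.0641 -0.0418] phi tcp 4.981 r 0.0340  phi jaw 5.002 (sens 0.02)  f_tan 0.46 f_rad 0.21
to [0.595, -0.013, 0.2] cm: [  3.1098 -16.1311   7.8532]
```

```bash
python3 -m inch '[[[0,-3,1.5,0,0.5],[0,-3,1.5,0,0.5],[0,-3,1.5,0,0.5],[0,-3,1.5,0,0.5],[0,0,0,0.125,0.5],[0,0,0,0.125,0.5],[0,0,0,0.125,0.5],[0,0,0,0.125,0.5]]]' >/dev/null; python3 -m inch '[[[0,0,0,0.125,0.5],[0,0,0,0.125,0.5],[0,0,0,0.125,0.5],[0,0,0,0.125,0.5],[0,0,0,0.125,0.5],[0,0,0,0.125,0.5],[0,0,0,0.125,0.5],[0,0,0,0.1,0.5]]]' >/dev/null;python3 st.py .595,-.013,.2; python3 -c "
from h import *
s=camera('top')[165:285,195:340]; cv2.imwrite('pics/t4.png',cv2.resize(s[:,:,::-1],None,fx=5,fy=5,interpolation=cv2.INTER_CUBIC))
s=camera('side')[140:300,210:390]; cv2.imwrite('pics/s4.png',cv2.resize(s[:,:,::-1],None,fx=3.6,fy=3.6,interpolation=cv2.INTER_CUBIC))"
```

```text
t 14.42 p [0.6018 0.0211 0.2298] heading -11.0 down -0.9945 f [-0.2611  0.0443 -0.8139] w 0.0433 q6 0.08
tilt tool-x xy [ 0.0938 -0.0473] phi tcp 1.172 r 0.1207  phi jaw 0.192 (sens 0.83)  f_tan 0.22 f_rad -0.14
to [0.595, -0.013, 0.2] cm: [ 3.0606 -0.3225  3.3901]
```

View pics/s4.png

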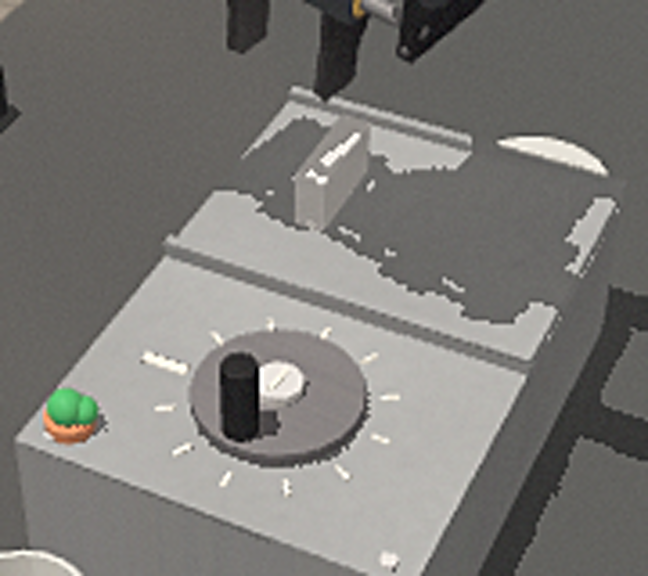

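The grip stands at (240,395), between the 9 and 10 o'clock marks, as expected. The lid is still shut and the handle is at (332,175).

```bash
python3 -m inch '[[[0,-0.3,3.3,-0.1,0.5],[0,0,0,-0.1,0.5],[0,0,0,0,0.5]]]' >/dev/null; python3 st.py .595,-.013,.2 .595,-.013,.133
```

```text
t 14.77 p [ 0.5938 -0.0117  0.2298] heading 1.9 down -0.9943 f [0.0564 0.5686 0.2853] w 0.0432 q6 -0.21
tilt tool-x xy [ 0.0957 -0.0477] phi tcp 1.308 r 0.1491  phi jaw 6.249 (sens 0.97)  f_tan -0.20 f_rad -0.53
to [0.595, -0.013, 0.2] cm: [ 2.9822 -0.1617 -0.0187]
to [0.595, -0.013, 0.133] cm: [ 9.6438 -0.7929 -0.3582]
```

```bash
python3 -m inch '[[[2.5,-0.2,-0.1,0,0.5],[2.5,-0.2,-0.1,0,0.5],[2.5,-0.2,-0.1,0,0.5],[1.6,-0.2,0,0,0.5],[0.5,0,0,0,0.5],[0,0,0,0,0.5]]]' >/dev/null; python3 st.py .595,-.013,.133; python3 -c "
from h import *
s=camera('side')[100:260,250:430]; cv2.imwrite('pics/s5.png',cv2.resize(s[:,:,::-1],None,fx=3.6,fy=3.6,interpolation=cv2.INTER_CUBIC))"
```

```text
t 15.27 p [ 0.5999 -0.0147  0.1321] heading 1.9 down -0.9931 f [-0.6749  0.0567  0.4841] w 0.0438 q6 -0.20
tilt tool-x xy [ 0.1064 -0.0504] phi tcp 1.275 r 0.1537  phi jaw 6.251 (sens 0.97)  f_tan 0.63 f_rad -0.25
to [0.595, -0.013, 0.133] cm: [-0.1515 -0.4702 -0.1813]
```

View pics/s5.png

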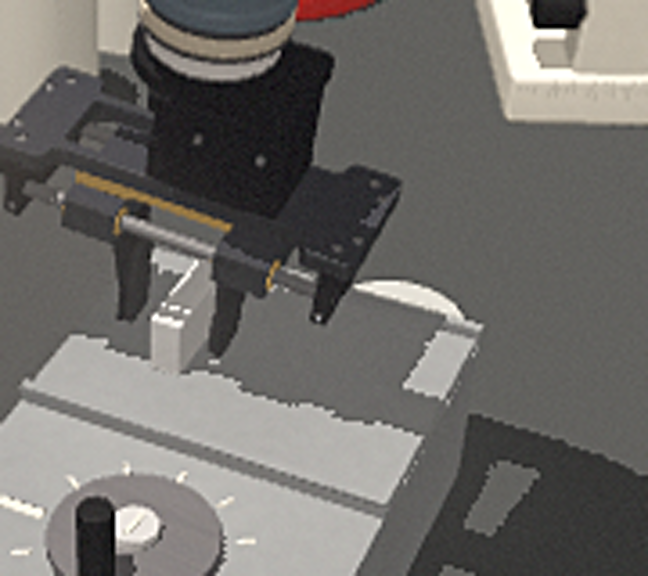

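The handle (180,330) stands between the fingers (130,310) and (228,330). I'll centre, grip, and pull gently at first.

```bash
python3 -m inch '[[[0,-0.4,0,0,0.5],[0,0,0,0,0],[0,0,0,0,0],[0,0,0,0,0],[0,0,0,0,0]]]' 25 >/dev/null; python3 st.py;  python3 -m inch '[[[0,-0.5,0,0,0],[0,-0.5,0,0,0],[0,-0.5,0,0,0]]]' 25 >/dev/null; python3 st.py
```

```text
t 15.73 p [ 0.5967 -0.0147  0.1361] heading 1.9 down -0.9925 f [-5.1463 -2.307  -3.3795] w 0.0246 q6 -0.20
tilt tool-x xy [ 0.1104 -0.0518] phi tcp 1.295 r 0.1528  phi jaw 6.249 (sens 0.97)  f_tan 5.58 f_rad 0.82
t 15.98 p [ 0.584 -0.015  0.136] heading 1.8 down -0.9916 f [2.6826 1.9653 0.6895] w 0.0197 q6 -0.20
tilt tool-x xy [ 0.1183 -0.0514] phi tcp 1.376 r 0.1501  phi jaw 0.676 (sens 0.99)  f_tan -3.01 f_rad -1.41
```

```bash
python3 st.py .554,-.0145,.136|tail -1; python3 -m inch '[[[-0.1,-0.8,0,0,0],[-0.1,-0.8,0,0,0],[-0.1,-0.8,0,0,0],[-0.1,-0.8,0,0,0],[-0.1,-0.8,0,0,0]]]' 25 >/dev/null; python3 st.py .5,-.0145,.136
```

```text
to [0.554, -0.0145, 0.136] cm: [-0.3615 -2.9795 -0.1258]
t 16.40 p [ 0.5409 -0.0152  0.136 ] heading 1.8 down -0.9914 f [ 3.2268  2.9151 -2.4858] w 0.0196 q6 -0.22
tilt tool-x xy [ 0.1206 -0.0502] phi tcp 1.666 r 0.1481  phi jaw 2.164 (sens 0.99)  f_tan -2.94 f_rad -3.21
to [0.5, -0.0145, 0.136] cm: [-0.497  -4.0602 -0.1694]
```

```bash
python3 -m inch '[[[-0.1,-0.7,-0.02,0,0],[-0.1,-0.7,-0.02,0,0],[-0.1,-0.7,-0.02,0,0],[-0.1,-0.7,-0.02,0,0],[-0.05,-0.4,0,0,0]]]' 25 >/dev/null; python3 st.py;python3 -m inch '[[[-0.05,-0.4,0,0,0],[-0.05,-0.4,0,0,0]]]' 25 >/dev/null; python3 st.py
```

```text
t 16.82 p [ 0.5041 -0.0154  0.1362] heading 1.8 down -0.9914 f [ 14.6059   5.1514 -20.0524] w 0.0195 q6 -0.24
tilt tool-x xy [ 0.1209 -0.0504] phi tcp 1.903 r 0.1562  phi jaw 3.111 (sens 0.93)  f_tan -12.13 f_rad -9.63
t 16.98 p [ 0.5039 -0.0155  0.1362] heading 1.5 down -0.9888 f [ 13.7984   5.4723 -16.0083] w 0.0197 q6 -0.25
tilt tool-x xy [ 0.1405 -0.05  ] phi tcp 1.904 r 0.1563  phi jaw 3.115 (sens 0.94)  f_tan -11.25 f_rad -9.68
```

Force jumps to ~14 N and motion stops at x = 0.504, about 90 mm of travel, so this is the end stop. Releasing.

```bash
python3 -m inch '[[[0,0,0,0,0],[0,0,0,0,0.5],[0,0,0,0,0.5],[0,0,0,0,0.5],[0,0,0,0,0.5]]]' 25 >/dev/null; python3 st.py; python3 -m inch '[[[-2,0.2,0,0,0.5],[-2.5,0.3,0,0,0.5],[-2.5,0.3,0,0,0.5],[-3,0,0,0,0.5],[-3,0,0,0,0.5]]]' >/dev/null; python3 -m inch '[[[0,0,3.5,0,0.5],[0,0,3.5,0,0.5],[0,0,3.5,0,0.5],[0,0,3.5,0,0.5],[0,0,3.5,0,0.5],[0,0,3.5,0,0.5],[0,0,0,0,0.5]]]' >/dev/null; python3 st.py;python3 -c "
from h import *
s=camera('side')[100:420,130:450]; cv2.imwrite('pics/s6.png',cv2.resize(s[:,:,::-1],None,fx=1.8,fy=1.8,interpolation=cv2.INTER_CUBIC))
s=camera('top')[160:290,150:385]; cv2.imwrite('pics/t6.png',cv2.resize(s[:,:,::-1],None,fx=3.2,fy=3.2,interpolation=cv2.INTER_CUBIC))"
```

```text
t 17.40 p [ 0.5033 -0.016   0.137 ] heading 1.6 down -0.9886 f [ 0.7762 -0.6019  0.647 ] w 0.0387 q6 -0.25
tilt tool-x xy [ 0.1416 -0.0513] phi tcp 1.906 r 0.1571  phi jaw 3.113 (sens 0.93)  f_tan -0.93 f_rad 0.31
t 18.40 p [ 0.4943 -0.226   0.2896] heading 2.3 down -0.9877 f [1.4604 0.5112 0.4009] w 0.0434 q6 -0.72
tilt tool-x xy [ 0.145 -0.059] phi tcp 1.739 r 0.3634  phi jaw 3.102 (sens 0.98)  f_tan -1.35 f_rad -0.75
```

View pics/s6.png

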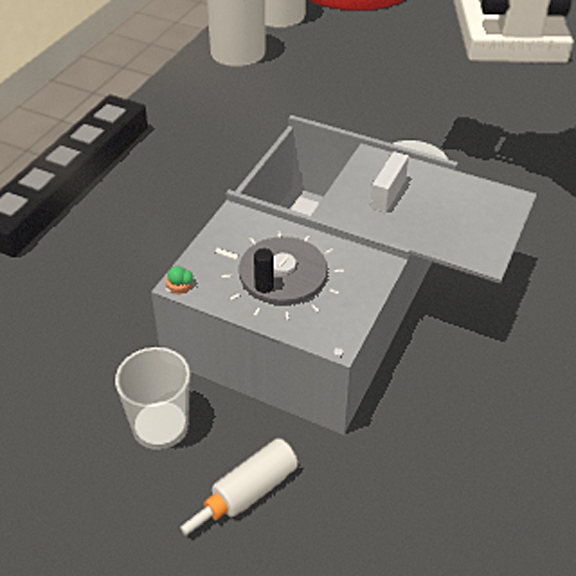

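View pics/t6.png

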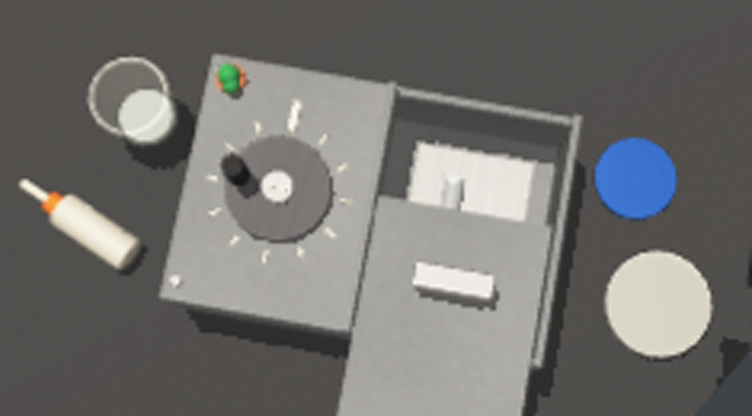

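```bash
python3 -c "
from h import *
print(atz('top',(150+454/3.2,160+276/3.2),.139), 'before .5971; side', atz('side',(130+397/1.8,100+165/1.8),.139),'before .5932')
print(robot.hand_in(), robot.get_obs()['time'])"
```

```text
[ 0.50909757 -0.01527994  0.139     ] before .5971; side [ 0.50086693 -0.02124208  0.139     ] before .5932
the job is handed in; nothing more can be done
the job is handed in; nothing more can be done
```

The lockbox is open, and I handed the job in at about 18.5 s of the 69 s allowed.

- **Dialling:** Clockwise past 8 o'clock once, I stopped the second time at 4.17 rad (target 4.19). Counter-clockwise past 5 o'clock once, I stopped the second time at 2.63 rad (target 2.62). Clockwise again, I felt the lock catch at about 5.0 rad (about 9:30). Force on the grip there peaked at about 8 N, well under the 17 N that breaks the lock.
- **Lid:** I pulled it to its end stop, where the force rose to about 14 N along the slide. The handle travelled 88 mm by the top camera, 92 mm by the side camera and 91–93 mm by the gripper. That agrees with the 90 mm of full opening to within measuring error.
- **Final state:** The gripper has let go and stands clear, reading about 1.5 N, close to its unloaded reading. In the last pictures the tumbler, glue bottle, petri dish, coral plug and cup lid look unmoved. I judged that by eye and did not measure it.

**Imperfect:** the tool tilted by up to about 9° over the run and I could not level it, because the moves only turn about the tool's own axis. I allowed for it in the angle readings, and nothing showed that it did harm. I also moved my estimate of the dial's centre by about 2 mm partway round, after the forces showed the first one was off.

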